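# Take the filler cap off the print press

### The arm

A 6-joint arm with a two-finger parallel gripper is mounted at the origin on the work surface. World frame = base frame: x ahead of the robot, y to its left, z up, the work surface at z = 0. Lengths are in m, angles in rad, forces in N, time in s.
With the tool pointing down it reaches from about 0.325 to 0.9 m from the base axis. Payload 6.1 kg.
Tool frame: the origin (TCP) lies midway between the tips of the shut fingers; the grasp point (between the pads) lies arm.grip_point_offset behind it (arm.grip_point_offset is the distance from the TCP to the grasp point, in m); y points along the fingers, z is the direction in which the jaws open and shut, and the axes are right-handed (so a half turn about y gives the same grasp; the last joint's range is limited). The gripper opens to 87 mm and grips with 3 to 60 N. Pads are 19 mm wide; open, the fingers measure 117 mm over their backs; the gripper's body (75 mm by 190 mm) begins 51 mm behind the grasp point.
Start: joints at [-1.412, 0.22, 1.526, -0, 1.395, -0.126], TCP at [0.176, -0.6, 0.198] pointing down, gripper open.
Joint ranges: [-2.98, 2.98], [-0.91, 2.08], [0.09, 2.57], [-1.24, 4.39], [0.2, 2.65], [-2.68, 2.68]. Speed limits (rad/s): [2.57, 2.57, 3.01, 3.14, 3.14, 3.14].

### API

Orientations are given as a 3x3 rotation matrix whose columns are the frame's x, y, z axes.
In Python, from bench import sense, optics, workorder, arm gives the robot as it stands.
- The arm moves only by the shell command python3 -m jog 'ROWS' [FORCE]. ROWS is JSON, one flat list of numbers, 7 for each row, row after row: the turn, a rotation vector about the tool's x, y, z in degrees, then the shift along the tool's x, y, z in cm, then the closure in counts, from 0 (fully open) to 255 (shut). A call has 1 to 20 rows; each row is the pose to reach, as a shift and turn from the pose commanded when the call began, along the tool's axes at that moment; what a row does not reach only later rows make up. A row lasts 1/10 s, in which the tool goes at most 50 mm and 8.59 degrees, less where a joint would pass 70% of its speed; a pose out of reach is approached as far as the arm can. A call with a gripper value outside its range is refused whole. The fingers move at their own pace and stop on an object; FORCE is the grip in N (left out, the last holds). Time passes only in rows, so rows that repeat a pose let the fingers close. It gives the time, the measured TCP pose, the force and the opening at its end, in the units of the state.
- sense(): the state, without advancing time (a new reading comes with each control period).
- optics.get_image(name): name is "side" or "top"; returns the picture (420x560x3 uint8, blue, green, red); there is no depth.
- optics.camera_model(name): a dict with "fx", "fy", "cx", "cy" (pixels), "camera_from_world" (4x4, takes a point from world to camera coordinates). Camera axes: x right, y up, looking along -z (the intrinsics and any distortion apply to the point x, -y, -z); pixel columns grow to the right and rows downward; lengths in m; the calibration is good to about 2 mm. A picture is of the moment at which its call begins. camera_model takes no time and is no camera call.
- workorder.close_job(): hands the job in, once; it reports no verdict.
The state is a dict: "t": time; "qpos": joint angles; "dq": joint speeds; "tau": joint torques, N m; "eef_pos": TCP position; "tool_rot": TCP orientation; "wrist_force": force on the tool from outside, world axes, zero at the start; "moment": the same for the moment, N m; "grip_width": opening from 0.0 (shut) to 1.0 (fully open).
Only numpy, scipy, OpenCV 4.12 (cv2) and the standard library are available. Lean on these libraries where they do the work, as an engineer would, in place of code of your own. Each camera call takes 0.05 s, during which the arm holds its last target.

### The job

The roller press needs oil: press its sprung lock lever down until it clicks and stays down, then unscrew the filler cap anticlockwise over its several turns, take it off the neck as it comes free and stand it upright on the floor of the steel tray. Set the cap down rather than dropping it, leave the lever latched down, and do not disturb the ink tin, the brayer or the palette knife.

Things in the scene. Friction and masses are not known exactly. Their poses are not given: they have to be found in the camera images.
- press: Black and white bench-top roller press, fixed. Origin on the bench under the upright filler neck's axis; z up, x from the lever's pivot towards the neck, y from the neck towards the roller. Gear case under the neck: x -180 to 80, y -85 to 85, 50 mm high. Roller and end frames: y 118 to 415, x -130 to 130, up to 128 mm high
- neck_top (a point): Top of the press's tubular filler neck, on its axis, 127 mm above the bench, hidden in the cap at first. The neck is 38 mm across its coarse right-hand thread and stands on a round steel boss 56 mm across; the cap's rim sits on the boss 75 mm above the bench when screwed down
- cap: Loose aluminium screw cap: a round cup 49 mm across, 61 mm high, open below, with two wings. Origin on its axis under the rim; z up, y along the wings. Opens anticlockwise seen from above, rising 14 mm a turn; free after about 2.3 turns, risen 31 mm or more. It then rests on the neck; lift it straight up, as its centre pin runs 20 mm deep in the neck. Past 2.6 turns it drops 7 mm but stays free
- cap_top (a point): Middle of the cap's flat top, 61 mm above its origin. The wings reach 75 mm out from the axis on both sides, 14 mm thick, 10 to 44 mm above the origin. The cap (0.17 to 0.35 kg) turns easily: a fingertip pushed against a wing's side carries it round, and it stays where it is left. The raised lever blocks the wings
- lever (a joint): Sprung lock lever, rad: 0 raised (27 degrees up, its nose in the path of the cap's wings), 0.45 fully down. The spring returns it from less than about 0.32; beyond, it snaps down on its stop and stays. Takes about 8 N on its pad. Latched it lies level, the nose's top 74 mm above the bench, clear below the wings
- lever_pad (a point): Centre of the top of the lever's thumb pad (36 mm along the lever, 40 mm across), 52 mm from the pivot. Pivot along the press's y at press x -155 mm, z 58 mm. The pad's top is about 90 mm above the bench when raised and 69 mm when latched; it moves down and a little towards the neck
- tray: Shallow open steel parts tray, fixed: 200 mm (its x) by 150 mm (its y), 25 mm high, walls 4 mm, floor 4 mm thick. Origin at the centre of its underside
- tin: Round ink tin, 80 mm across, 75 mm high, standing; origin at the centre of its underside. Leave it alone
- brayer: Ink roller 100 mm wide, 40 mm thick, with a wooden handle, 190 mm long, lying down; origin on the bench under the roller's middle, handle towards its -x. Leave it alone
- knife: Palette knife 200 mm long, lying flat along its x; origin at its middle. Leave it alone
Things that resemble listed ones, but are neither listed nor needed, are in the scene too. There is more than one size of the tray; the job needs the larger. There is more than one size of the cap; the job needs the larger.

How it is judged:
On the way, in this order (a step that is already met when the one before it is completed fails the run):
1. the lock lever is latched down while the cap is still screwed on (value of joint lever above 0.4 rad and z of cap in the frame of press below 0.082 m), for 0.2 s.
2. the cap has been screwed up the neck until free, the lever staying latched (value of joint lever above 0.4 rad and z of cap in the frame of press above 0.105 m and horizontal distance between cap and press below 0.012 m), for 0.05 s.
At the end, for the whole second after the job is handed in: The cap stands upright (within 7 degrees) on the tray's floor, wholly inside its walls, released and at rest; the lever is latched down (above 0.40 rad); tin, brayer and knife are within 20 mm of where they were (value of joint lever above 0.4 rad and x of cap in the frame of tray between -0.072 and 0.072 m and y of cap in the frame of tray between -0.047 and 0.047 m and height (world z) of cap below 0.009 m and angle between cap's own z axis and vertical below 0.12 rad and linear speed of cap below 0.02 m/s and distance of each of tin, brayer, knife from where it was at the start of the episode below 0.02 m); the robot touches nothing.
It fails at once if the cap falls free (more than about 20 mm) (linear speed of cap above 0.65 m/s and not (contact force between cap and the fingers above 0.05 N)).
It fails at once if the tin, the brayer or the knife is knocked away (distance of any of tin, brayer, knife from where it was at the start of the episode above 0.03 m).
It also fails if it takes over 69 s, if anything falls off the work surface, if the arm or the gripper's body presses on something with over 40 N, if the wrist force passes 120 N, or if a joint passes its speed limit or range.

## Working session

There is one attempt and no reset: what is moved stays moved. The work goes in short steps, Python scripts to look and compute and a shell command to move; the robot and the scene stay as the last step left them, time stands still between calls to the robot, and variables do not carry over. Pictures are saved under pics/ and viewed, and the job is handed in when it is done.

```bash
ls; mkdir -p pics
python3 - <<'E'
from bench import sense, optics, workorder, arm
import cv2,numpy as np
for n in("side","top"):
    cv2.imwrite(f"pics/{n}0.png",optics.get_image(n)); m=optics.camera_model(n); print({k:(np.round(v,4).tolist() if not isinstance(v,str) else v) for k,v in m.items()})
s=sense(); print({k:np.round(v,4).tolist() for k,v in s.items()}); print(arm.grip_point_offset)
E
```

```text
pics
{'fx': 383.4789, 'fy': 383.4789, 'cx': 277.6382, 'cy': 202.0888, 'camera_from_world': [[0.9328, -0.3604, -0.0036, -0.5638], [0.2366, 0.6045, 0.7607, -0.0531], [-0.272, -0.7104, 0.6491, -0.883], [0.0, 0.0, 0.0, 1.0]]}
{'fx': 381.0843, 'fy': 381.0843, 'cx': 277.7853, 'cy': 211.421, 'camera_from_world': [[-0.0026, -0.9998, -0.0205, -0.2236], [0.9875, -0.0058, 0.1573, -0.536], [-0.1573, -0.0198, 0.9873, -0.9593], [0.0, 0.0, 0.0, 1.0]]}
{'t': 0.1, 'qpos': [-1.4121, 0.2211, 1.5275, -0.0, 1.3947, -0.1261], 'dq': [0.0006, -0.0019, -0.0039, 0.0007, -0.0007, 0.0002], 'tau': [0.0013, -49.5948, -38.8519, 0.0702, 0.0515, -0.0001], 'eef_pos': [0.1755, -0.5992, 0.1966], 'tool_rot': [[-0.9597, -0.0003, 0.281], [-0.281, 0.0017, -0.9597], [-0.0002, -1.0, -0.0017]], 'wrist_force': [0.1369, 0.1662, 0.1267], 'moment': [0.018, -0.0184, 0.0309], 'grip_width': 1.0011}
0.0187
```

View pics/side0.png

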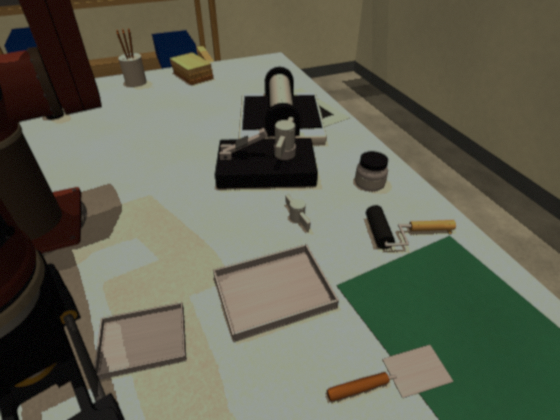

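View pics/top0.png

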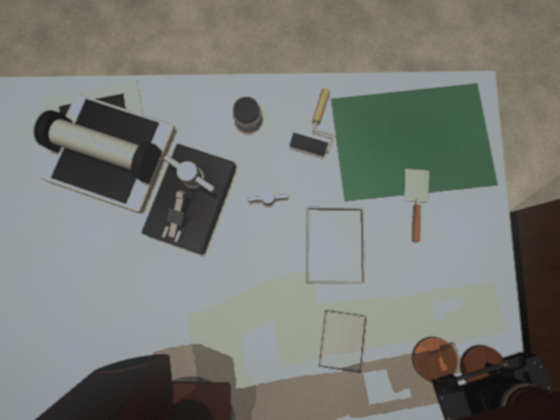

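The side view shows the press with its cap at (285,140) and lever at (240,145). The loose cap is at (297,212), the large tray at (275,290) and the small tray at (142,340). In the top view the cap is at (187,172), the lever at (177,215), the loose cap at (268,198), the large tray at (335,246) and the small tray at (343,340).

Candidates:
- **Cap:** top (187,172), on the press neck, or (268,198), small and loose. I choose the one on the neck.
- **Tray:** top (335,246), larger, or (343,340), smaller. I choose (335,246).

Next I'll check both choices in a close crop.

Run:
```python
import cv2,numpy as np
a=cv2.imread("pics/top0.png")[130:270,130:290]; b=cv2.imread("pics/side0.png")[100:240,200:360]
g=lambda i:np.clip(255*(cv2.resize(i,None,fx=4.9,fy=4.2*4.9/4.2,interpolation=cv2.INTER_CUBIC)/255.)**0.6,0,255).astype(np.uint8)
def g(i): return (255*(np.clip(cv2.resize(i,None,fx=4,fy=4,interpolation=cv2.INTER_CUBIC)/255.,0,1))**0.6).astype(np.uint8)
cv2.imwrite("pics/crop_top.png",g(a)); cv2.imwrite("pics/crop_side.png",g(b))
```

```text
(no output)
```

View pics/crop_top.png

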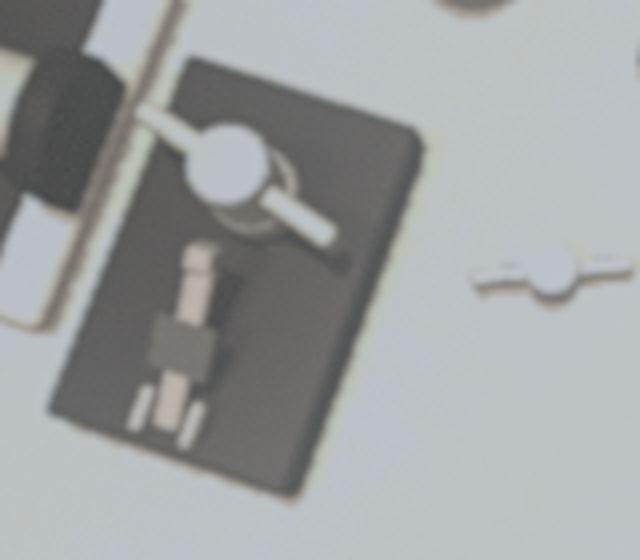

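View pics/crop_side.png

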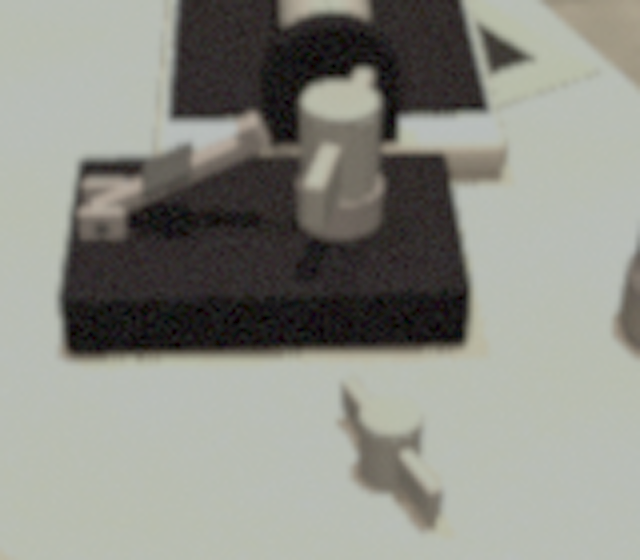

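```bash
cat > h.py <<'E'
import numpy as np
from bench import sense, optics, workorder, arm
from scipy.optimize import least_squares
M={n:optics.camera_model(n) for n in("side","top")}
def proj(n,p):
    m=M[n]; p=np.atleast_2d(p); c=(m["camera_from_world"]@np.c_[p,np.ones(len(p))].T).T
    return np.c_[m["fx"]*c[:,0]/-c[:,2]+m["cx"], m["fy"]*-c[:,1]/-c[:,2]+m["cy"]]
def ray(n,uv,z):
    m=M[n]; T=np.array(m["camera_from_world"]); d=np.array([(uv[0]-m["cx"])/m["fx"],-(uv[1]-m["cy"])/m["fy"],-1.])
    R=T[:3,:3]; o=-R.T@T[:3,3]; w=R.T@d; return o+w*(z-o[2])/w[2]
def pose2(x,P):
    c,s=np.cos(x[2]),np.sin(x[2]); P=np.array(P,float); return np.c_[x[0]+c*P[:,0]-s*P[:,1], x[1]+s*P[:,0]+c*P[:,1], P[:,2]]
E
python3 - <<'E'
from h import *
import cv2
tp=[((80,85,50),(190,58)),((80,-85,50),(420,133)),((-180,85,50),(50,410)),((-180,-85,50),(290,497)),((0,0,136),(228,165))]
sd=[((80,85,50),(447,158)),((80,-85,50),(467,285)),((-180,85,50),(80,160)),((-180,-85,50),(65,293)),((0,0,136),(342,97))]
def f(x):
    r=[]
    for n,l,o in(("top",tp,(130,130)),("side",sd,(200,100))):
        P=np.array([a for a,_ in l])/1000; u=np.array([b for _,b in l])/4+np.array(o)
        r.append(proj(n,pose2(x,P))-u)
    return np.concatenate(r).ravel()
for y0 in (-.3,.3):
    s=least_squares(f,[.6,.0,y0],loss='soft_l1'); print(s.x,s.cost)
print(np.round(f(s.x).reshape(-1,2),1).tolist())
x=s.x
print("cap top ray",ray("top",(187,171.25),.136))
for c in((140,110),(333,238)): # wing tips top surf z=.119
    print("wing",ray("top",(130+c[0]/4,130+c[1]/4),.119))
for z,l in((.025,[(307,207),(363,209),(364,283),(306,283)]),):
    for c in l: print("tray",ray("top",c,z))
for n in("top","side"):
    print(n,"pad",proj(n,pose2(x,[(-.108,0,.090)])), "neck",proj(n,pose2(x,[(0,0,.136)])))
a=cv2.imread("pics/top0.png")[190:300,290:380]; b=cv2.imread("pics/side0.png")[235:345,200:350]
g=lambda i:(255*(cv2.resize(i,None,fx=5,fy=5,interpolation=cv2.INTER_CUBIC)/255.)**0.6).astype(np.uint8)
c=np.hstack([g(a)[:,:],g(b)]);c=cv2.resize(c,None,fx=.66,fy=.66); cv2.imwrite("pics/tray.png",c); print(c.shape)
E
```

```text
[ 0.62099674 -0.00977097 -0.33269313] 13.761121427377933
[ 0.62099675 -0.00977097 -0.33269308] 13.761121427395327
[[-0.5, -2.6], [1.3, -1.9], [-1.7, 0.6], [-0.6, 0.2], [0.6, -0.6], [-0.1, -2.5], [2.0, 1.4], [-1.0, -1.0], [-2.8, 2.0], [-0.5, 1.1]]
cap top ray [ 0.6194875 -0.0082549  0.136    ]
wing [0.6597349  0.05244283 0.119     ]
wing [ 0.57762812 -0.06982016  0.119     ]
tray [ 0.54889624 -0.30338913  0.025     ]
tray [ 0.54260288 -0.45167281  0.025     ]
tray [ 0.3495879  -0.44696707  0.025     ]
tray [ 0.34989598 -0.29789038  0.025     ]
top pad [[176.86573163 215.23064505]] neck [[187.64491163 170.6396994 ]]
side pad [[242.84275229 142.23731915]] neck [[285.04969769 125.38062699]]
(363, 792, 3)
```

View pics/tray.png

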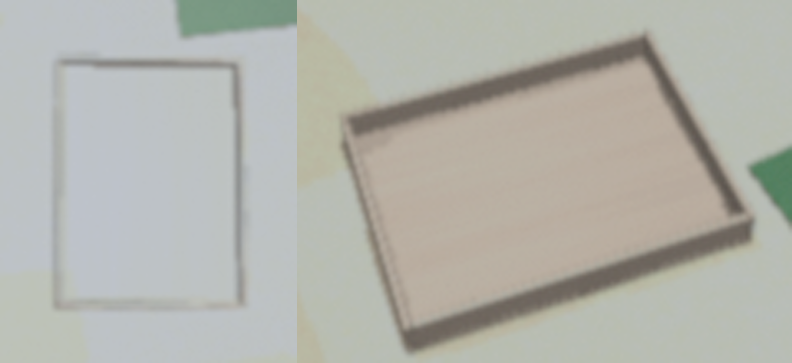

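```bash
cat >> h.py <<'E'
from scipy.spatial.transform import Rotation as Ro
def goal(p,yawdeg):
    """tool pointing down, jaw axis z at world yaw"""
    s=sense(); R=np.array(s["tool_rot"]); a=np.radians(yawdeg); z=np.array([np.cos(a),np.sin(a),0]); y=np.array([0,0,-1.]); x=np.cross(y,z)
    Rt=np.c_[x,y,z]; print("turn",np.degrees(Ro.from_matrix(R.T@Rt).as_rotvec()).round(2),"shift",(100*R.T@(np.array(p)-s["eef_pos"])).round(2))
def st():
    s=sense(); R=np.array(s["tool_rot"]); print("t",round(s["t"],2),"p",np.round(s["eef_pos"],4),"yaw",np.degrees(np.arctan2(R[1,2],R[0,2])).round(1),"tilt",np.degrees(np.arccos(-R[2,1])).round(2),"F",np.round(s["wrist_force"],1),"M",np.round(s["moment"],2),"q",np.round(s["qpos"],2),"g",round(s["grip_width"],3))
E
python3 -c "
from h import *
goal([.52,.025,.18],-109)"
```

```text
turn [1.000e-01 3.532e+01 2.000e-02] shift [-50.6    1.75 -50.23]
```

```bash
python3 -m jog '[0,35.3,0,-50.6,0,-50.2,255, 0,35.3,0,-50.6,0,-50.2,255, 0,35.3,0,-50.6,0,-50.2,255, 0,35.3,0,-50.6,0,-50.2,255, 0,35.3,0,-50.6,0,-50.2,255, 0,35.3,0,-50.6,0,-50.2,255, 0,35.3,0,-50.6,0,-50.2,255, 0,35.3,0,-50.6,0,-50.2,255, 0,35.3,0,-50.6,0,-50.2,255, 0,35.3,0,-50.6,0,-50.2,255, 0,35.3,0,-50.6,0,-50.2,255, 0,35.3,0,-50.6,0,-50.2,255, 0,35.3,0,-50.6,0,-50.2,255, 0,35.3,0,-50.6,0,-50.2,255, 0,35.3,0,-50.6,0,-50.2,255, 0,35.3,0,-50.6,0,-50.2,255, 0,35.3,0,-50.6,0,-50.2,255, 0,35.3,0,-50.6,0,-50.2,255]' 20; python3 -c "
from h import *
import cv2
st();goal([.52,.025,.10],-109)
i=optics.get_image('side')[60:220,180:380];cv2.imwrite('pics/a.png',cv2.resize(i,None,fx=3.5,fy=3.5))"
```

```text
t: 1.9
eef_pos: [0.5196, 0.0227, 0.1973]
tool_rot: [[-0.945, -0.001, -0.327], [0.327, -0.0, -0.945], [0.001, -1.0, 0.001]]
wrist_force: [-0.8, -0.1, -0.6]
grip_width: 0.003
t 1.9 p [0.5196 0.0227 0.1973] yaw -109.1 tilt 0.05 F [-0.8 -0.1 -0.6] M [ 0.05 -0.02 -0.  ] q [-0.11 -0.03  1.8  -0.    1.38  1.8 ] g 0.003
turn [-0.04 -0.08  0.03] shift [ 0.03  9.73 -0.24]
```

View pics/a.png

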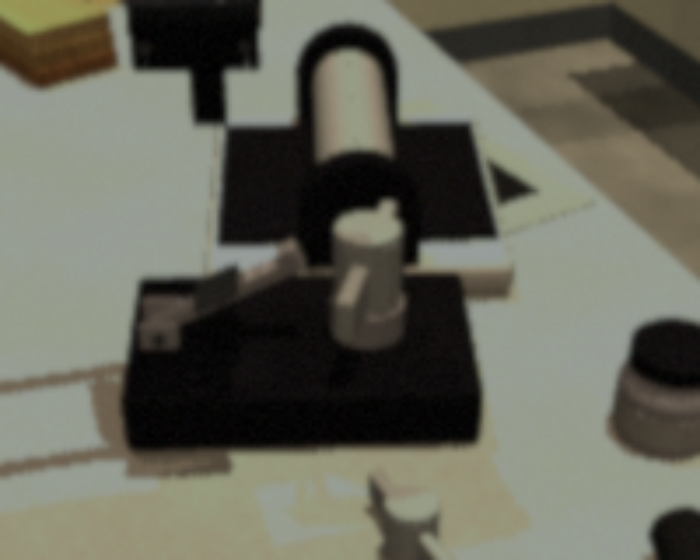

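```bash
python3 -m jog '[0,0,0,0,4,-0.2,255, 0,0,0,0,8,-0.2,255, 0,0,0,0,9.5,-0.2,255, 0,0,0,0,10.3,-0.2,255, 0,0,0,0,11,-0.2,255, 0,0,0,0,11.6,-0.2,255, 0,0,0,0,12.1,-0.2,255, 0,0,0,0,12.5,-0.2,255, 0,0,0,0,12.8,-0.2,255, 0,0,0,0,12.8,-0.2,255, 0,0,0,0,12.8,-0.2,255]'; python3 -c "
from h import *
st()"
```

```text
t: 3.05
eef_pos: [0.5228, 0.0256, 0.0714]
tool_rot: [[-0.946, 0.004, -0.325], [0.325, -0.001, -0.946], [-0.004, -1.0, -0.0]]
wrist_force: [1.3, -1.5, 6.3]
grip_width: 0.005
t 3.05 p [0.5228 0.0256 0.0714] yaw -109.0 tilt 0.24 F [ 1.3 -1.5  6.3] M [-0.16  0.01 -0.04] q [-0.1   0.11  1.91 -0.    1.13  1.8 ] g 0.005
```

```bash
python3 -m jog '[0,0,0,0,0.2,0,255, 0,0,0,0,0.4,0,255, 0,0,0,0,0.5,0,255, 0,0,0,0,0.5,0,255]'; python3 -c "
from h import *
st()"
```

```text
t: 3.45
eef_pos: [0.5249, 0.025, 0.0675]
tool_rot: [[-0.946, 0.008, -0.325], [0.325, -0.002, -0.946], [-0.009, -1.0, -0.001]]
wrist_force: [3.8, -3.2, 6.4]
grip_width: 0.007
t 3.45 p [0.5249 0.025  0.0675] yaw -109.0 tilt 0.5 F [ 3.8 -3.2  6.4] M [-0.49 -0.7  -0.03] q [-0.1   0.11  1.91 -0.    1.11  1.8 ] g 0.007
```

```bash
python3 -m jog '[0,0,0,0,0.3,0,255, 0,0,0,0,0.5,0,255, 0,0,0,0,0.5,0,255]'; python3 -c "
from h import *
st()"
```

```text
t: 3.75
eef_pos: [0.5216, 0.026, 0.0602]
tool_rot: [[-0.946, 0.002, -0.325], [0.325, -0.0, -0.946], [-0.001, -1.0, -0.0]]
wrist_force: [0.7, -0.2, 3.8]
grip_width: 0.005
t 3.75 p [0.5216 0.026  0.0602] yaw -109.0 tilt 0.09 F [ 0.7 -0.2  3.8] M [ 0.   -0.22 -0.  ] q [-0.1   0.12  1.91  0.    1.11  1.8 ] g 0.005
```

```bash
python3 -m jog '[0,0,0,0,-2,0,255, 0,0,0,0,-6,0,255, 0,0,0,0,-10,0,255, 0,0,0,0,-12,0,255, 0,0,0,0,-12,0,255]'; python3 -c "
from h import *
import cv2
st()
i=optics.get_image('side')[60:220,180:380];j=optics.get_image('top')[130:270,130:290]
i=np.hstack([cv2.resize(i,(500,400)),cv2.resize(j,(300,262))[:262] if 0 else cv2.resize(cv2.resize(j,(300,262)),(300,400))]);cv2.imwrite('pics/b.png',(255*(i/255.)**.6).astype(np.uint8))"
```

```text
t: 4.25
eef_pos: [0.5227, 0.026, 0.1829]
tool_rot: [[-0.946, 0.005, -0.325], [0.325, -0.0, -0.946], [-0.005, -1.0, -0.001]]
wrist_force: [1.8, 0.2, -0.4]
grip_width: 0.005
t 4.25 p [0.5227 0.026  0.1829] yaw -109.0 tilt 0.31 F [ 1.8  0.2 -0.4] M [ 0.06  0.04 -0.01] q [-0.1  -0.02  1.81  0.    1.34  1.8 ] g 0.005
```

View pics/b.png

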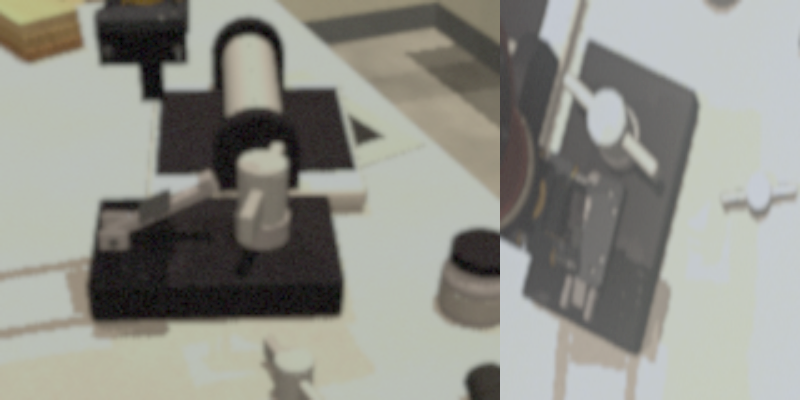

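The side view shows the lever still raised: pad at about crop (155,205), nose at (210,180). The tip probably slipped, so I'll re-measure the pad.

```bash
python3 -c "
from h import *
for z in(.085,.09,.095): print(z,ray('top',(175.6,216.8),z),ray('side',(241.5,141.5),z))
print('nose',ray('top',(130+203/4,130+255/4),.125),'pivot',ray('top',(130+165/4,130+425/4),.06))
print(proj('side',[sense()['eef_pos']]))
x=[.620,-.009,-.333]
print(pose2(x,[(-.108,0,.09),(-.155,0,.058)]))
"
python3 - <<'E'
import cv2,numpy as np
i=cv2.imread('pics/side0.png')[120:170,205:305]; j=cv2.imread('pics/top0.png')[180:250,150:210]
g=lambda i:(255*(i/255.)**.5).astype(np.uint8)
i=cv2.resize(g(i),None,fx=5,fy=5,interpolation=cv2.INTER_CUBIC); j=cv2.resize(g(j),None,fx=5,fy=5,interpolation=cv2.INTER_CUBIC)
c=np.zeros((350,800,3),np.uint8);c[:250,:500]=i;c[:,500:]=j;cv2.imwrite('pics/c.png',c)
E
```

```text
0.085 [0.51570451 0.02998837 0.085     ] [0.51885552 0.03813612 0.085     ]
0.09 [0.51497232 0.02852519 0.09      ] [0.51676094 0.03019205 0.09      ]
0.095 [0.51424013 0.02706201 0.095     ] [0.51466635 0.02224797 0.095     ]
nose [0.56632475 0.00795764 0.125     ] pivot [0.46915085 0.0464957  0.06      ]
[[240.96572828 110.37440065]]
[[0.51793288 0.02630301 0.09      ]
 [0.47351478 0.04166635 0.058     ]]
```

View pics/c.png

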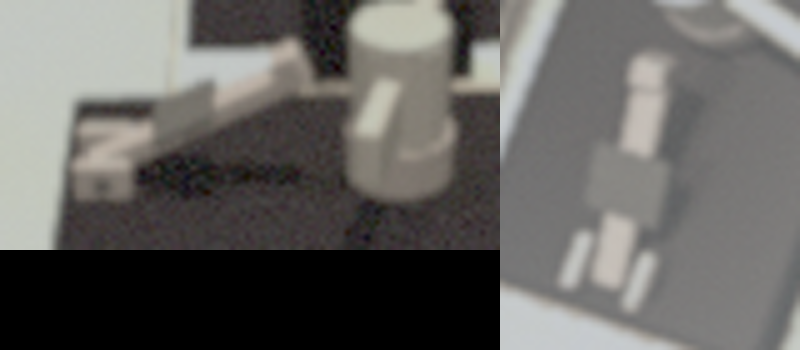

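Run:
```python
from h import *
import cv2
I=optics.get_image('side');cv2.imwrite('pics/d_raw.png',I)
st();print(proj('side',[sense()['eef_pos']]))
i=I[60:170,200:320]
i=(255*(i/255.)**.7).astype(np.uint8)
cv2.imwrite('pics/d.png',cv2.resize(i,None,fx=5,fy=5,interpolation=cv2.INTER_CUBIC))
```

```text
t 4.4 p [0.5195 0.0262 0.1777] yaw -109.0 tilt 0.18 F [ 0.1 -0.2 -0.4] M [0.06 0.05 0.02] q [-0.1  -0.01  1.82  0.    1.34  1.8 ] g 0.008
[[240.71825147 110.7910022 ]]
```

View pics/d.png

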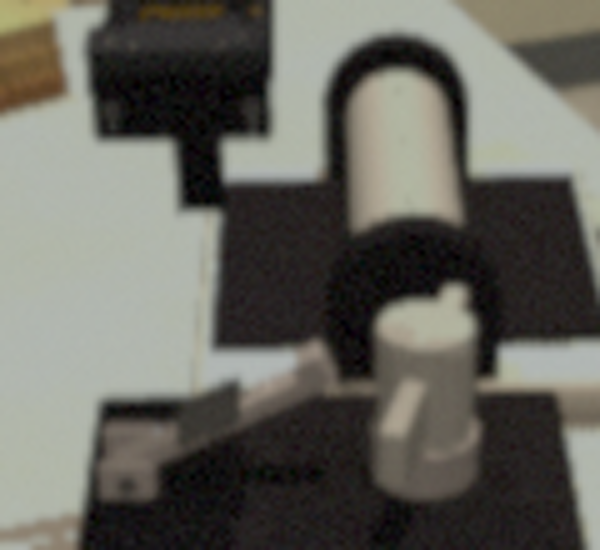

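Run:
```python
from h import *
import cv2
for z in(.17,.178,.19,.2,.204): print(z,ray('side',(240,101.4),z))
p=sense()['eef_pos']
print(proj('top',[p,p+np.array([0,0,.07])]),proj('side',[p+np.array([0,0,.07])]))
print('start',proj('top',[[.1755,-.5992,.1966]]),proj('side',[[.1755,-.5992,.1966]]))
I=optics.get_image('top');i=I[110:290,100:260]
i=(255*(i/255.)**.6).astype(np.uint8)
cv2.imwrite('pics/e.png',cv2.resize(i,None,fx=3.3,fy=3.3,interpolation=cv2.INTER_CUBIC))
```

```text
0.17 [0.53675109 0.09090786 0.17      ]
0.178 [0.53243033 0.07479425 0.178     ]
0.19 [0.52594921 0.05062384 0.19      ]
0.2 [0.52054826 0.03048183 0.2       ]
0.204 [0.51838789 0.02242503 0.204     ]
[[165.67362868 209.28946968]
 [155.26602075 203.84121238]] [[238.70581123  82.94246365]]
start [[458.84427009 371.61156735]] [[ 89.87386211 429.88810537]]
```

View pics/e.png

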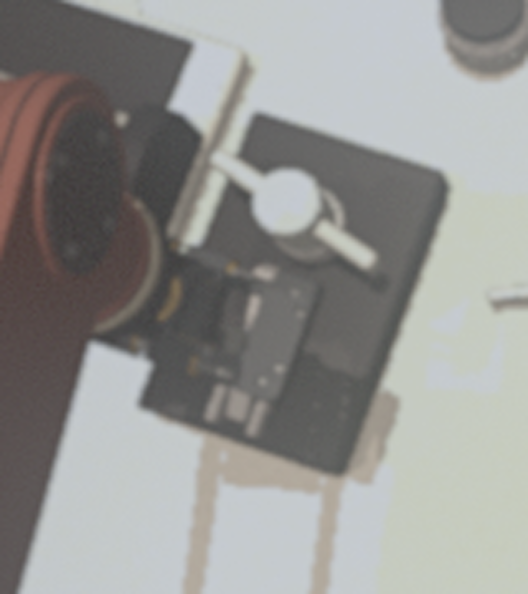

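Run:
```python
import cv2
I=cv2.imread('pics/d_raw.png')
B=cv2.imread('pics/side0.png')
for r in range(84,116,2): print(r,I[r,230:252:2].sum(1)//3,B[r,230:252:2].sum(1)//3)
```

```text
84 [ 5  5  5  0  5  1  1  3  7  8 23] [149 147 149 149 148 149 149 148 149 148 147]
86 [ 7 15  6  5  4  0  5 13 23 22 41] [148 148 148 148 148 149 148 148 148 149 148]
88 [104 106  69  10   4   4   5  64 112 113 121] [149 148 148 148 148 148 148 148 148 147 148]
90 [150 150 103  12   4   4   7  81 148 150 150] [149 148 148 149 148 149 149 147 149 148 149]
92 [151 151 115  19   4   4   1  72 148 151 151] [149 149 149 149 148 148 148 149 149 150 149]
94 [151 150 127  25   4   4   2  67 146 148 148] [148 149 149 148 149 149 147 147 146 146 146]
96 [152 152 138  31   2   6   3  36  73  67  67] [149 148 149 149 149 145 139 108  72  67  67]
98 [152 151 138  35   1   2   3   6  15  15  14] [150 149 149 149 148 144 140  88  18  17  16]
100 [152 152 139  44   6   8   7   7  14  12  15] [149 149 148 148 149 144 135  78  16  12  12]
102 [153 152 143 107 105 101  92  42  15  17  14] [150 150 148 149 150 145 132  66  15  13  16]
104 [152 151 151 150 152 146 134  62  14  13  15] [149 148 149 150 150 144 131  61  15  16  14]
106 [151 152 150 151 152 149 137  48  14  14  13] [149 149 148 150 150 147 135  47  14  15  14]
108 [153 152 151 152 152 140 136  38  12  14  13] [149 150 149 150 150 137 135  40  13  15  14]
110 [152 151 151 151 152 138 129  36  13  14  16] [150 149 149 150 150 135 127  35  14  14  12]
112 [152 151 152 153 152 131 134  35  18  14  15] [150 150 150 150 148 130 132  33  11  17  16]
114 [151 151 151 152 152 131 128  31  15  16  14] [149 149 150 150 149 128 126  31  15  12  10]
```

Run:
```python
from h import *
p=np.array([.5195,.0262,0]); j=np.array([-.325,-.946,0]);x=np.array([-.946,.325,0])
for z in(.2477,.27): print(z,proj('side',[p+.095*j+.0375*x+[0,0,z],p+.095*j-.0375*x+[0,0,z],p+.06*j+[0,0,z],p+[0,0,z]]).round(1).tolist())
print(proj('side',[p+[0,0,.178],p+[0,0,.2],p+[0,0,.205]]).round(1).tolist())
```

```text
0.2477 [[219.1, 101.9], [254.7, 101.1], [237.6, 94.3], [238.7, 82.9]]
0.27 [[218.0, 91.8], [254.3, 91.1], [236.9, 84.5], [238.0, 73.5]]
[[240.7, 110.7], [240.1, 102.2], [240.0, 100.3]]
```

Run:
```python
from h import *
p=np.array([.5195,.0262,0]); j=np.array([-.325,-.946,0]);x=np.array([-.946,.325,0])
for z in(.2477,.275,.3): print(z,proj('top',[p+.095*j+.0375*x+[0,0,z],p+.095*j-.0375*x+[0,0,z],p+[0,0,z]]).round(1).tolist())
```

```text
0.2477 [[191.2, 235.3], [203.9, 201.4], [155.3, 203.8]]
0.275 [[187.8, 234.0], [201.1, 198.9], [150.7, 201.5]]
0.3 [[184.5, 232.7], [198.3, 196.5], [146.2, 199.1]]
```

Run:
```python
from h import *
for a,b in(((219.6,87.4),(183.3,231.2)),((254,86.4),(195.5,196.4))):
    s=least_squares(lambda X:np.r_[proj('side',[X])[0]-a,proj('top',[X])[0]-b],[.5,0,.25]);print(s.x.round(4),s.fun.round(1))
```

```text
[ 0.4591 -0.0422  0.2748] [-0.2  0.   0.  -0.1]
[ 0.5285 -0.0642  0.275 ] [ 0.4 -0.1 -0.1  0.4]
```

Run:
```python
from h import *
def tri(n,a,b):
    s=least_squares(lambda X:np.r_[proj('side',[X])[0]-a,proj('top',[X])[0]-b],[.5,0,.1]);print(n,s.x.round(4),s.fun.round(1))
tri('cap',(285.5,124.3),(187,171.25))
tri('pad',(241.6,142),(175.6,217.4))
tri('case FR',(200+467/4,100+285/4),(130+420/4,130+133/4))
tri('case FL',(200+65/4,100+293/4),(130+290/4,130+497/4))
tri('case BL',(200+80/4,100+160/4),(130+50/4,130+410/4))
# tray corners (rim z .025): left img scale 3.3 offs (290,190); right offs (200,235), x shift 297
T=[((58,61),(345,118)),((237,64),(646,36)),((241,305),(750,220)),((56,304),(410,330))]
for t,_ in T: pass
L=lambda t:(290+t[0]/3.3,190+t[1]/3.3); S=lambda t:(200+(t[0]-297)/3.3,235+t[1]/3.3)
# top TL=(+x,+y) ; side: +x is right, +y is up
tri('tray +x+y',S((646,36)),L((58,61))); tri('+x-y',S((750,220)),L((237,64))); tri('-x-y',S((410,333)),L((241,305))); tri('-x+y',S((345,118)),L((56,304)))
```

```text
cap [ 0.6205 -0.0093  0.1385] [-0.7  0.1  0.2 -0.7]
pad [0.5149 0.0283 0.0897] [-0.6  0.1  0.1 -0.6]
case FR [ 0.6636 -0.1135  0.0536] [-0.3  0.1  0.1 -0.3]
case FL [ 0.4268 -0.0348  0.0567] [-1.3  0.2  0.2 -1.4]
case BL [0.4804 0.1254 0.0487] [-0.  0.  0. -0.]
tray +x+y [ 0.5478 -0.3057  0.0217] [-0.7  0.1  0.2 -0.9]
+x-y [ 0.5454 -0.4506  0.0194] [-0.7  0.2  0.3 -1.1]
-x-y [ 0.3523 -0.4465  0.0163] [-0.4  0.1  0.1 -0.6]
-x+y [ 0.3543 -0.3009  0.0216] [-0.7  0.1  0.1 -0.9]
```

The two views together put the fingertip about 25 mm above the reported TCP height. This agrees with the first push, where contact came late and the lever moved only part way. Heights of the press and tray points triangulate correctly. I'll push again, about 25 mm lower in reported z and centred on the pad.

```bash
python3 -c "
from h import *
goal([.518,.028,.072],-109)"
```

```text
turn [-0.05  0.02  0.22] shift [ 0.14 10.53 -0.14]
```

```bash
python3 -m jog '[0,0,0,0.2,5,-0.15,255, 0,0,0,0.2,9,-0.15,255, 0,0,0,0.2,10.5,-0.15,255, 0,0,0,0.2,11.2,-0.15,255, 0,0,0,0.2,11.8,-0.15,255, 0,0,0,0.2,12.3,-0.15,255, 0,0,0,0.2,12.7,-0.15,255, 0,0,0,0.2,12.9,-0.15,255]'; python3 -c "
from h import *
st()"; python3 -m jog '[0,0,0,0,0.3,0,255, 0,0,0,0,0.6,0,255, 0,0,0,0,0.7,0,255, 0,0,0,0,0.7,0,255]'; python3 -c "
from h import *
st()"
```

```text
t: 5.25
eef_pos: [0.5202, 0.0282, 0.051]
tool_rot: [[-0.946, 0.002, -0.325], [0.325, 0.0, -0.946], [-0.002, -1.0, -0.001]]
wrist_force: [-0.4, 0.1, -0.5]
grip_width: 0.006
t 5.25 p [0.5202 0.0282 0.051 ] yaw -109.0 tilt 0.1 F [-0.4  0.1 -0.5] M [0.06 0.06 0.02] q [-0.1   0.13  1.92  0.    1.09  1.8 ] g 0.006
t: 5.65
eef_pos: [0.5197, 0.0282, 0.0445]
tool_rot: [[-0.946, 0.0, -0.325], [0.325, 0.0, -0.946], [-0.0, -1.0, -0.0]]
wrist_force: [-3.4, 0.7, 8.7]
grip_width: 0.002
t 5.65 p [0.5197 0.0282 0.0445] yaw -109.0 tilt 0.02 F [-3.4  0.7  8.7] M [0.14 0.62 0.08] q [-0.1   0.14  1.93  0.    1.07  1.8 ] g 0.002
```

```bash
python3 -m jog '[0,0,0,0,-3,0,255, 0,0,0,0,-8,0,255, 0,0,0,0,-13,0,0, 0,0,0,0,-16,0,0, 0,0,0,0,-16,0,0, 0,0,0,0,-16,0,0]'; python3 -c "
from h import *
import cv2
st()
i=optics.get_image('side')[60:200,190:360];cv2.imwrite('pics/f.png',cv2.resize((255*(i/255.)**.7).astype(np.uint8),None,fx=4,fy=4,interpolation=cv2.INTER_CUBIC))
goal([.6205,-.009,.19],-34-0)
goal([.6205,-.009,.19],-124)"
```

```text
t: 6.25
eef_pos: [0.5198, 0.0281, 0.204]
tool_rot: [[-0.946, 0.002, -0.325], [0.325, -0.0, -0.946], [-0.002, -1.0, -0.0]]
wrist_force: [-0.2, -0.2, -0.3]
grip_width: 0.284
t 6.25 p [0.5198 0.0281 0.204 ] yaw -109.0 tilt 0.1 F [-0.2 -0.2 -0.3] M [0.07 0.06 0.01] q [-0.1  -0.04  1.79  0.    1.39  1.8 ] g 0.284
turn [ 4.000e-02 -7.498e+01  8.000e-02] shift [-10.83   1.23   0.21]
turn [-0.03 15.02  0.07] shift [-10.83   1.23   0.21]
```

View pics/f.png

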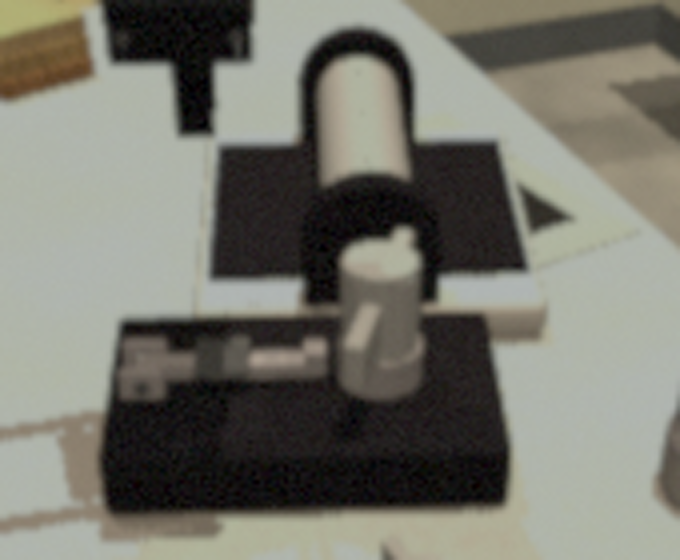

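The lever lies level, latched: pad at crop (222,355), nose at (315,352), clear of the wings. Next I'll go over the cap with the gripper open, jaw yaw −80°.

```bash
python3 -m jog '[0,-29,0,-5,0,0.1,0, 0,-29,0,-10.85,0,0.2,0, 0,-29,0,-10.85,0,0.2,0, 0,-29,0,-10.85,1,0.2,0, 0,-29,0,-10.85,1,0.2,0, 0,-29,0,-10.85,1,0.2,0]' 25; python3 -c "
from h import *
import cv2
st();goal([.6205,-.009,.0845],-80)
i=optics.get_image('side')[40:180,210:380];j=optics.get_image('top')[110:250,120:250]
cv2.imwrite('pics/g.png',np.hstack([cv2.resize((255*(k/255.)**.6).astype(np.uint8),None,fx=2.6,fy=2.6,interpolation=cv2.INTER_CUBIC) for k in(i,j)]))"
```

```text
t: 6.9
eef_pos: [0.62, -0.0088, 0.1913]
tool_rot: [[-0.985, -0.004, 0.172], [-0.172, 0.001, -0.985], [0.004, -1.0, -0.001]]
wrist_force: [0.5, -0.2, 0.2]
grip_width: 0.879
t 6.9 p [ 0.62   -0.0088  0.1913] yaw -80.1 tilt 0.23 F [ 0.5 -0.2  0.2] M [ 0.06 -0.02 -0.  ] q [-0.14  0.22  1.54  0.    1.39  1.26] g 0.879
turn [ 0.07 -0.08  0.22] shift [-0.09 10.68  0.04]
```

View pics/g.png

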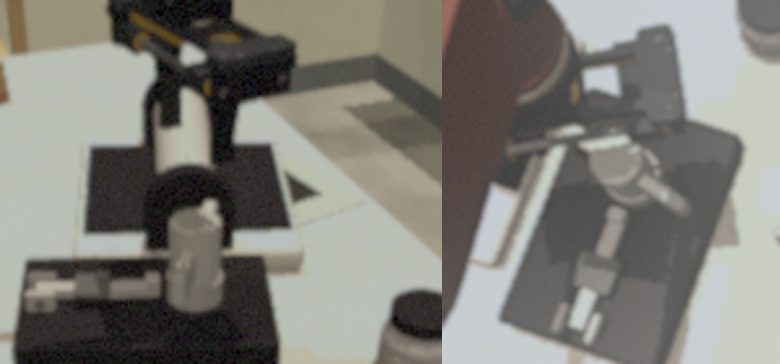

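```bash
python3 -c "
from h import *
p=np.array([.62,-.0088,.216]);j=np.array([.172,-.985,0]);print(proj('side',[p,p+.05*j,p-.05*j]))"
python3 -m jog '[0,0,0,-0.1,4,0,0, 0,0,0,-0.1,7,0,0, 0,0,0,-0.1,9,0,0, 0,0,0,-0.1,10,0,0, 0,0,0,-0.1,10.6,0,0, 0,0,0,-0.1,10.7,0,0]'; python3 -c "
from h import *
import cv2
st()
i=optics.get_image('side')[60:180,220:350]
cv2.imwrite('pics/h.png',cv2.resize((255*(i/255.)**.6).astype(np.uint8),None,fx=4,fy=4,interpolation=cv2.INTER_CUBIC))"
```

```text
[[284.8059693   95.08652725]
 [296.40149227 103.27347569]
 [274.01776467  87.46958101]]
t: 7.6
eef_pos: [0.6226, -0.0089, 0.087]
tool_rot: [[-0.985, 0.001, 0.174], [-0.174, -0.0, -0.985], [-0.001, -1.0, 0.0]]
wrist_force: [-0.9, -0.6, -0.3]
grip_width: 0.996
t 7.6 p [ 0.6226 -0.0089  0.087 ] yaw -80.0 tilt 0.04 F [-0.9 -0.6 -0.3] M [-0.03  0.   -0.  ] q [-0.14  0.31  1.63  0.    1.2   1.26] g 0.996
```

View pics/h.png

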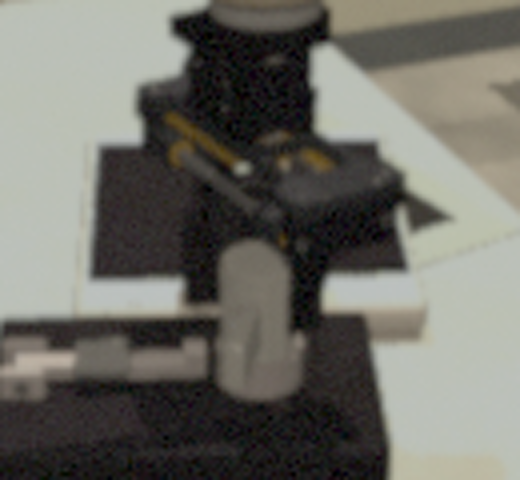

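The fingertips straddle the cup (cup top at crop (255,258)) with no contact force, so I'll close.

```bash
python3 -m jog '[0,0,0,0.1,0.1,0,255, 0,0,0,0.1,0.1,0,255, 0,0,0,0.1,0.1,0,255, 0,0,0,0.1,0.1,0,255, 0,0,0,0.1,0.1,0,255, 0,0,0,0.1,0.1,0,255]' 25; python3 -c "
from h import *
st()"
```

```text
t: 8.25
eef_pos: [0.621, -0.0068, 0.0857]
tool_rot: [[-0.985, -0.001, 0.174], [-0.174, 0.004, -0.985], [0.0, -1.0, -0.004]]
wrist_force: [-1.6, 6.9, 3.0]
grip_width: 0.561
t 8.25 p [ 0.621  -0.0068  0.0857] yaw -80.0 tilt 0.23 F [-1.6  6.9  3. ] M [ 1.12  0.3  -0.01] q [-0.14  0.31  1.63  0.    1.2   1.25] g 0.561
```

```bash
python3 -m jog '[0,-4,0,0,-0.02,-0.2,255, 0,-12,0,0,-0.05,-0.2,255, 0,-20,0,0,-0.08,-0.2,255, 0,-28,0,0,-0.11,-0.2,255, 0,-36,0,0,-0.14,-0.2,255, 0,-44,0,0,-0.17,-0.2,255]'; python3 -c "
from h import *
st()"
```

```text
t: 8.85
eef_pos: [0.6207, -0.007, 0.0867]
tool_rot: [[-0.583, -0.001, 0.813], [-0.813, 0.0, -0.583], [0.0, -1.0, -0.001]]
wrist_force: [-0.6, 0.6, -2.9]
grip_width: 0.564
t 8.85 p [ 0.6207 -0.007   0.0867] yaw -35.7 tilt 0.05 F [-0.6  0.6 -2.9] M [ 0.03 -0.15  0.03] q [-0.14  0.31  1.64  0.    1.2   0.48] g 0.564
```

```bash
python3 -m jog '[0,-8,0,0,-0.03,0,255, 0,-16,0,0,-0.06,0,255, 0,-24,0,0,-0.09,0,255, 0,-32,0,0,-0.12,0,255, 0,-40,0,0,-0.15,0,255, 0,-48,0,0,-0.18,0,255, 0,-56,0,0,-0.22,0,255, 0,-64,0,0,-0.25,0,255, 0,-72,0,0,-0.28,0,255, 0,-80,0,0,-0.31,0,255, 0,-88,0,0,-0.34,0,255, 0,-96,0,0,-0.37,0,255, 0,-104,0,0,-0.4,0,255, 0,-112,0,0,-0.44,0,255, 0,-120,0,0,-0.47,0,255, 0,-128,0,0,-0.5,0,255, 0,-136,0,0,-0.53,0,255, 0,-144,0,0,-0.56,0,255, 0,-152,0,0,-0.59,0,255, 0,-160,0,0,-0.62,0,255]'; python3 -c "
from h import *
st()"; python3 -m jog '[0,-8,0,0,-0.03,0,255, 0,-16,0,0,-0.06,0,255, 0,-17,0,0,-0.06,0,255]';python3 -c "
from h import *
import cv2
st()
i=optics.get_image('side')[60:180,220:350]
cv2.imwrite('pics/i.png',cv2.resize((255*(i/255.)**.6).astype(np.uint8),None,fx=4,fy=4,interpolation=cv2.INTER_CUBIC))"
```

```text
t: 10.85
eef_pos: [0.6228, -0.0054, 0.0937]
tool_rot: [[0.826, 0.004, -0.564], [0.564, 0.003, 0.826], [0.005, -1.0, -0.0]]
wrist_force: [6.3, 6.3, -3.0]
grip_width: 0.564
t 10.85 p [ 0.6228 -0.0054  0.0937] yaw 124.4 tilt 0.27 F [ 6.3  6.3 -3. ] M [ 1.16 -1.16 -0.05] q [-0.14  0.3   1.63  0.    1.21 -2.31] g 0.564
t: 11.15
eef_pos: [0.6225, -0.0051, 0.0943]
tool_rot: [[0.626, 0.003, -0.78], [0.78, 0.003, 0.626], [0.004, -1.0, -0.001]]
wrist_force: [4.1, 6.2, -2.9]
grip_width: 0.564
t 11.15 p [ 0.6225 -0.0051  0.0943] yaw 141.3 tilt 0.25 F [ 4.1  6.2 -2.9] M [ 1.29 -0.99  0.  ] q [-0.14  0.3   1.63  0.    1.21 -2.6 ] g 0.564
```

View pics/i.png

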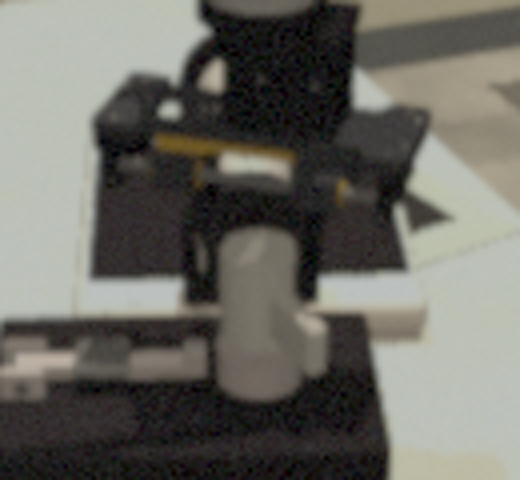

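```bash
python3 -m jog '[0,0,0,0,0,0,0, 0,0,0,0,0,0,0, 0,0,0,0,-1.5,0,0, 0,0,0,0,-3,0,0, 0,140,0,0,-3.2,0,0, 0,140,0,0,-3.2,0,0, 0,140,0,0,-3.2,0,0, 0,140,0,0,-3.2,0,0, 0,140,0,0,-3.2,0,0, 0,140,0,0,-3.2,0,0, 0,140,0,0,-3.2,0,0, 0,140,0,0,-3.2,0,0, 0,140,0,0,-3.2,0,0, 0,140,0,0,-3.2,0,0, 0,140,0,0,-3.2,0,0, 0,140,0,0,-3.2,0,0, 0,140,0,0,-3.2,0,0, 0,140,0,0,-3.2,0,0, 0,140,0,0,-3.2,0,0, 0,140,0,0,-3.2,0,0]';python3 -c "
from h import *
st();goal([.622,-.006,.126],-128)"
```

```text
t: 13.2
eef_pos: [0.6219, -0.0075, 0.1282]
tool_rot: [[0.055, 0.002, 0.999], [-0.999, -0.0, 0.055], [0.001, -1.0, 0.002]]
wrist_force: [-0.2, -0.9, 0.0]
grip_width: 1.001
t 13.2 p [ 0.6219 -0.0075  0.1282] yaw 3.1 tilt 0.14 F [-0.2 -0.9  0. ] M [-0.   -0.09 -0.04] q [-0.14  0.27  1.6  -0.    1.27 -0.19] g 1.001
turn [-1.1000e-01  1.3114e+02 -1.3000e-01] shift [-0.15  0.22  0.02]
```

```bash
python3 -m jog '[0,131,0,-0.1,0,0,0, 0,131,0,-0.1,0,0,0, 0,131,0,-0.1,0,0,0, 0,131,0,-0.1,0,0,0, 0,131,0,-0.1,0,0,0, 0,131,0,-0.1,0,0,0, 0,131,0,-0.1,0,0,0, 0,131,0,-0.1,0,0,0, 0,131,0,-0.1,0,0,0, 0,131,0,-0.1,0,0,0, 0,131,0,-0.1,0,0,0, 0,131,0,-0.1,0,0,0, 0,131,0,-0.1,0,0,0, 0,131,0,-0.1,0,0,0, 0,131,0,-0.1,0,0,0, 0,131,0,-0.1,0,0,0, 0,131,0,-0.1,1,0,0, 0,131,0,-0.1,2.2,0,0, 0,131,0,-0.1,3.2,0,0, 0,131,0,-0.1,3.4,0,0]';python3 -c "
from h import *
st()";python3 -m jog '[0,0,0,0,0,0,255, 0,0,0,0,0,0,255, 0,0,0,0,0,0,255, 0,0,0,0,0,0,255, 0,0,0,0,0,0,255, 0,0,0,0,0,0,255]' 25; python3 -c "
from h import *
st()"
```

```text
t: 15.2
eef_pos: [0.6192, -0.0059, 0.0895]
tool_rot: [[-0.794, -0.004, -0.608], [0.608, 0.001, -0.794], [0.003, -1.0, 0.002]]
wrist_force: [-1.0, 0.1, -0.7]
grip_width: 1.002
t 15.2 p [ 0.6192 -0.0059  0.0895] yaw -127.5 tilt 0.23 F [-1.   0.1 -0.7] M [0.07 0.02 0.03] q [-0.14  0.31  1.63 -0.    1.21  2.09] g 1.002
t: 15.8
eef_pos: [0.6213, -0.006, 0.0924]
tool_rot: [[-0.793, 0.001, -0.609], [0.609, 0.0, -0.793], [-0.001, -1.0, -0.001]]
wrist_force: [0.5, 0.4, -0.3]
grip_width: 0.56
t 15.8 p [ 0.6213 -0.006   0.0924] yaw -127.5 tilt 0.05 F [ 0.5  0.4 -0.3] M [ 0.11  0.02 -0.04] q [-0.14  0.3   1.63  0.    1.21  2.09] g 0.56
```

Centred with almost no side force. Stroke 2: 270°.

```bash
python3 -m jog '[0,-8,0,0,-0.03,0,255, 0,-16,0,0,-0.06,0,255, 0,-24,0,0,-0.09,0,255, 0,-32,0,0,-0.12,0,255, 0,-40,0,0,-0.15,0,255, 0,-48,0,0,-0.18,0,255, 0,-56,0,0,-0.22,0,255, 0,-64,0,0,-0.25,0,255, 0,-72,0,0,-0.28,0,255, 0,-80,0,0,-0.31,0,255, 0,-88,0,0,-0.34,0,255, 0,-96,0,0,-0.37,0,255, 0,-104,0,0,-0.4,0,255, 0,-112,0,0,-0.44,0,255, 0,-120,0,0,-0.47,0,255, 0,-128,0,0,-0.5,0,255, 0,-136,0,0,-0.53,0,255]'; python3 -c "
from h import *
st()"; python3 -m jog '[0,-8,0,0,-0.03,0,255, 0,-16,0,0,-0.06,0,255, 0,-24,0,0,-0.09,0,255, 0,-32,0,0,-0.12,0,255, 0,-40,0,0,-0.15,0,255, 0,-48,0,0,-0.18,0,255, 0,-56,0,0,-0.22,0,255, 0,-64,0,0,-0.25,0,255, 0,-72,0,0,-0.28,0,255, 0,-80,0,0,-0.31,0,255, 0,-88,0,0,-0.34,0,255, 0,-96,0,0,-0.37,0,255, 0,-104,0,0,-0.4,0,255, 0,-112,0,0,-0.44,0,255, 0,-120,0,0,-0.47,0,255, 0,-128,0,0,-0.5,0,255, 0,-134,0,0,-0.52,0,255]'; python3 -c "
from h import *
st()"
```

```text
t: 17.5
eef_pos: [0.6218, -0.0061, 0.0977]
tool_rot: [[0.154, 0.002, 0.988], [-0.988, 0.0, 0.154], [0.0, -1.0, 0.002]]
wrist_force: [2.0, 0.2, 0.5]
grip_width: 0.563
t 17.5 p [ 0.6218 -0.0061  0.0977] yaw 8.8 tilt 0.11 F [2.  0.2 0.5] M [ 0.1  -0.56 -0.02] q [-0.14  0.3   1.63  0.    1.21 -0.29] g 0.563
t: 19.2
eef_pos: [0.6216, -0.0056, 0.1029]
tool_rot: [[0.604, 0.002, -0.797], [0.797, 0.001, 0.604], [0.002, -1.0, -0.001]]
wrist_force: [1.7, 1.1, -0.3]
grip_width: 0.559
t 19.2 p [ 0.6216 -0.0056  0.1029] yaw 142.8 tilt 0.1 F [ 1.7  1.1 -0.3] M [ 0.45 -0.37 -0.04] q [-0.14  0.29  1.62  0.    1.22 -2.63] g 0.559
```

```bash
python3 -m jog '[0,0,0,0,0,0,0, 0,0,0,0,0,0,0, 0,0,0,0,-1.5,0,0, 0,0,0,0,-3,0,0, 0,140,0,0,-3.2,0,0, 0,140,0,0,-3.2,0,0, 0,140,0,0,-3.2,0,0, 0,140,0,0,-3.2,0,0, 0,140,0,0,-3.2,0,0, 0,140,0,0,-3.2,0,0, 0,140,0,0,-3.2,0,0, 0,140,0,0,-3.2,0,0, 0,140,0,0,-3.2,0,0, 0,140,0,0,-3.2,0,0, 0,140,0,0,-3.2,0,0, 0,140,0,0,-3.2,0,0, 0,140,0,0,-3.2,0,0, 0,140,0,0,-3.2,0,0, 0,140,0,0,-3.2,0,0, 0,140,0,0,-3.2,0,0]';python3 -c "
from h import *
import cv2
st();goal([.622,-.006,.103],-127)
i=optics.get_image('side')[60:180,220:350]
cv2.imwrite('pics/j.png',cv2.resize((255*(i/255.)**.6).astype(np.uint8),None,fx=4,fy=4,interpolation=cv2.INTER_CUBIC))"
```

```text
t: 21.2
eef_pos: [0.6218, -0.0063, 0.1366]
tool_rot: [[0.08, 0.002, 0.997], [-0.997, -0.0, 0.08], [0.001, -1.0, 0.002]]
wrist_force: [-0.6, -0.3, -0.3]
grip_width: 1.001
t 21.2 p [ 0.6218 -0.0063  0.1366] yaw 4.6 tilt 0.13 F [-0.6 -0.3 -0.3] M [-0.08 -0.08  0.02] q [-0.14  0.26  1.6  -0.    1.28 -0.22] g 1.001
turn [-1.0000e-01  1.3159e+02 -1.3000e-01] shift [-0.03  3.36  0.02]
```

View pics/j.png

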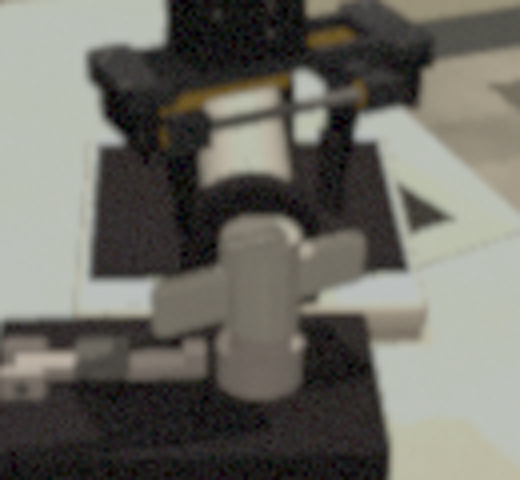

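The cap has risen, its wings lie near the 7° expected (left tip crop (160,310), right (360,255)), and the lever is still latched.

```bash
python3 -m jog '[0,131,0,0,0,0,0, 0,131,0,0,0,0,0, 0,131,0,0,0,0,0, 0,131,0,0,0,0,0, 0,131,0,0,0,0,0, 0,131,0,0,0,0,0, 0,131,0,0,0,0,0, 0,131,0,0,0,0,0, 0,131,0,0,0,0,0, 0,131,0,0,0,0,0, 0,131,0,0,0,0,0, 0,131,0,0,0,0,0, 0,131,0,0,0,0,0, 0,131,0,0,0,0,0, 0,131,0,0,0,0,0, 0,131,0,0,0,0,0, 0,131,0,0,1,0,0, 0,131,0,0,2.2,0,0, 0,131,0,0,3.1,0,0, 0,131,0,0,3.3,0,0]';python3 -m jog '[0,0,0,0,0,0,255, 0,0,0,0,0,0,255, 0,0,0,0,0,0,255, 0,0,0,0,0,0,255, 0,0,0,0,0,0,255, 0,0,0,0,0,0,255]' 25; python3 -c "
from h import *
st()"
```

```text
t: 23.25
eef_pos: [0.6194, -0.0059, 0.0991]
tool_rot: [[-0.809, -0.004, -0.587], [0.587, 0.001, -0.81], [0.003, -1.0, 0.002]]
wrist_force: [0.3, 0.8, -0.7]
grip_width: 0.998
t: 23.85
eef_pos: [0.6212, -0.006, 0.1019]
tool_rot: [[-0.809, 0.001, -0.588], [0.588, 0.0, -0.809], [-0.0, -1.0, -0.0]]
wrist_force: [0.2, -0.4, 0.4]
grip_width: 0.565
t 23.85 p [ 0.6212 -0.006   0.1019] yaw -126.0 tilt 0.04 F [ 0.2 -0.4  0.4] M [ 0.09 -0.03  0.01] q [-0.14  0.29  1.63  0.    1.22  2.06] g 0.565
```

```bash
python3 -m jog '[0,-8,0,0,-0.03,0,255, 0,-16,0,0,-0.06,0,255, 0,-24,0,0,-0.09,0,255, 0,-32,0,0,-0.12,0,255, 0,-40,0,0,-0.15,0,255, 0,-48,0,0,-0.18,0,255, 0,-56,0,0,-0.22,0,255, 0,-64,0,0,-0.25,0,255, 0,-72,0,0,-0.28,0,255, 0,-80,0,0,-0.31,0,255, 0,-88,0,0,-0.34,0,255, 0,-96,0,0,-0.37,0,255, 0,-104,0,0,-0.4,0,255, 0,-112,0,0,-0.44,0,255, 0,-120,0,0,-0.47,0,255, 0,-128,0,0,-0.5,0,255, 0,-136,0,0,-0.53,0,255]'; python3 -c "
from h import *
st()"; python3 -m jog '[0,-8,0,0,-0.03,0,255, 0,-16,0,0,-0.06,0,255, 0,-24,0,0,-0.09,0,255, 0,-32,0,0,-0.12,0,255, 0,-40,0,0,-0.15,0,255, 0,-48,0,0,-0.18,0,255, 0,-56,0,0,-0.22,0,255, 0,-64,0,0,-0.25,0,255, 0,-72,0,0,-0.28,0,255, 0,-80,0,0,-0.31,0,255, 0,-88,0,0,-0.34,0,255, 0,-96,0,0,-0.37,0,255, 0,-104,0,0,-0.4,0,255, 0,-112,0,0,-0.44,0,255, 0,-120,0,0,-0.47,0,255, 0,-128,0,0,-0.5,0,255, 0,-132,0,0,-0.51,0,255]'; python3 -c "
from h import *
st()"
```

```text
t: 25.55
eef_pos: [0.6218, -0.0064, 0.1073]
tool_rot: [[0.179, 0.002, 0.984], [-0.984, -0.0, 0.179], [0.001, -1.0, 0.002]]
wrist_force: [1.7, -0.7, -0.8]
grip_width: 0.559
t 25.55 p [ 0.6218 -0.0064  0.1073] yaw 10.3 tilt 0.11 F [ 1.7 -0.7 -0.8] M [-0.05 -0.55 -0.02] q [-0.14  0.29  1.62 -0.    1.23 -0.32] g 0.559
t: 27.25
eef_pos: [0.6216, -0.0053, 0.1123]
tool_rot: [[0.612, 0.001, -0.791], [0.791, 0.001, 0.612], [0.002, -1.0, -0.0]]
wrist_force: [1.3, 2.9, 0.2]
grip_width: 0.56
t 27.25 p [ 0.6216 -0.0053  0.1123] yaw 142.3 tilt 0.11 F [1.3 2.9 0.2] M [ 0.71 -0.33 -0.  ] q [-0.14  0.28  1.62  0.    1.24 -2.62] g 0.56
```

```bash
python3 -m jog '[0,0,0,0,0,0,0, 0,0,0,0,0,0,0, 0,0,0,0,-1.5,0,0, 0,0,0,0,-3,0,0, 0,130,0,0,-3.2,0,0, 0,130,0,0,-3.2,0,0, 0,130,0,0,-3.2,0,0, 0,130,0,0,-3.2,0,0, 0,130,0,0,-3.2,0,0, 0,130,0,0,-3.2,0,0, 0,130,0,0,-3.2,0,0, 0,130,0,0,-3.2,0,0, 0,130,0,0,-3.2,0,0, 0,130,0,0,-3.2,0,0, 0,130,0,0,-3.2,0,0, 0,130,0,0,-3.2,0,0, 0,130,0,0,-3.2,0,0, 0,130,0,0,-3.2,0,0, 0,130,0,0,-3.2,0,0, 0,130,0,0,-3.2,0,0]';python3 -c "
from h import *
import cv2
st();goal([.622,-.006,.112],12)
i=optics.get_image('side')[60:180,220:350]
cv2.imwrite('pics/k.png',cv2.resize((255*(i/255.)**.6).astype(np.uint8),None,fx=4,fy=4,interpolation=cv2.INTER_CUBIC))"
```

```text
t: 29.25
eef_pos: [0.6217, -0.0063, 0.1458]
tool_rot: [[0.205, 0.002, 0.979], [-0.979, -0.0, 0.205], [0.001, -1.0, 0.002]]
wrist_force: [-1.0, -0.9, -0.1]
grip_width: 0.999
t 29.25 p [ 0.6217 -0.0063  0.1458] yaw 11.8 tilt 0.13 F [-1.  -0.9 -0.1] M [-0.02 -0.14 -0.  ] q [-0.14  0.25  1.59 -0.    1.3  -0.34] g 0.999
turn [-0.12 -0.15  0.05] shift [-0.03  3.38  0.02]
```

View pics/k.png

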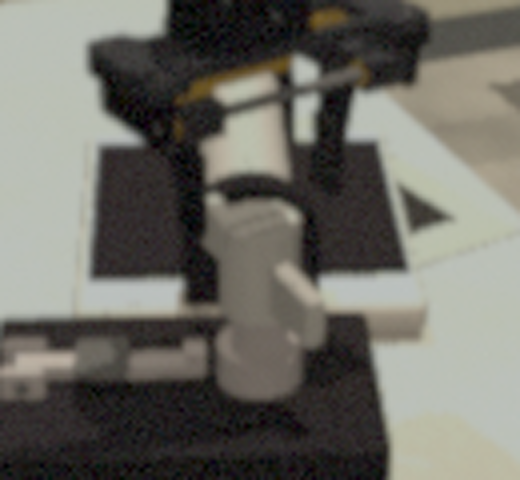

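```bash
python3 -m jog '[0,0,0,0,1.2,0,0, 0,0,0,0,2.4,0,0, 0,0,0,0,3.2,0,0, 0,0,0,0,3.3,0,0, 0,0,0,0,3.3,0,255, 0,0,0,0,3.3,0,255, 0,0,0,0,3.3,0,255, 0,0,0,0,3.3,0,255, 0,0,0,0,3.3,0,255, 0,0,0,0,3.3,0,255]' 25; python3 -c "
from h import *
st()"; python3 -m jog '[0,-8,0,0,-0.03,0,255, 0,-16,0,0,-0.06,0,255, 0,-24,0,0,-0.09,0,255, 0,-32,0,0,-0.12,0,255, 0,-40,0,0,-0.15,0,255, 0,-48,0,0,-0.18,0,255, 0,-56,0,0,-0.22,0,255, 0,-64,0,0,-0.25,0,255, 0,-72,0,0,-0.28,0,255, 0,-80,0,0,-0.31,0,255, 0,-88,0,0,-0.34,0,255, 0,-96,0,0,-0.37,0,255, 0,-96,0,0,-0.37,0,255]'; python3 -c "
from h import *
st()"
```

```text
t: 30.3
eef_pos: [0.6215, -0.0061, 0.1114]
tool_rot: [[0.208, 0.001, 0.978], [-0.978, 0.0, 0.208], [0.0, -1.0, 0.001]]
wrist_force: [0.1, 0.0, -1.0]
grip_width: 0.565
t 30.3 p [ 0.6215 -0.0061  0.1114] yaw 12.0 tilt 0.09 F [ 0.1  0.  -1. ] M [ 0.01 -0.2  -0.01] q [-0.14  0.28  1.62  0.    1.24 -0.35] g 0.565
t: 31.6
eef_pos: [0.6217, -0.0059, 0.115]
tool_rot: [[0.951, 0.002, -0.31], [0.31, 0.0, 0.951], [0.002, -1.0, -0.0]]
wrist_force: [3.1, 0.4, 0.1]
grip_width: 0.565
t 31.6 p [ 0.6217 -0.0059  0.115 ] yaw 108.1 tilt 0.1 F [3.1 0.4 0.1] M [ 0.31 -0.58 -0.02] q [-0.14  0.28  1.62  0.    1.25 -2.02] g 0.565
```

Total turn is about 855° (2.37 turns). Now a slow lift, watching the force, to confirm the cap is free.

```bash
python3 -m jog '[0,0,0,0,-0.2,0,255, 0,0,0,0,-0.4,0,255, 0,0,0,0,-0.6,0,255, 0,0,0,0,-0.6,0,255]' 30; python3 -c "
from h import *
st()"
```

```text
t: 32.0
eef_pos: [0.6213, -0.0061, 0.121]
tool_rot: [[0.951, 0.001, -0.308], [0.308, 0.0, 0.951], [0.001, -1.0, -0.0]]
wrist_force: [4.1, 0.9, -2.3]
grip_width: 0.562
t 32.0 p [ 0.6213 -0.0061  0.121 ] yaw 107.9 tilt 0.04 F [ 4.1  0.9 -2.3] M [ 0.34 -0.99  0.  ] q [-0.14  0.27  1.61  0.    1.26 -2.02] g 0.562
```

The pull is only 2.3 N, the cap's weight, so it's free. Lifting straight up.

```bash
python3 -m jog '[0,0,0,0,-0.8,0,255, 0,0,0,0,-1.8,0,255, 0,0,0,0,-2.8,0,255, 0,0,0,0,-4,0,255, 0,0,0,0,-6,0,255, 0,0,0,0,-8,0,255, 0,0,0,0,-10,0,255, 0,0,0,0,-11,0,255, 0,0,0,0,-11,0,255]'; python3 -c "
from h import *
import cv2
st();goal([.449,-.375,.231],88)
i=optics.get_image('side')[20:200,190:400]
cv2.imwrite('pics/l.png',cv2.resize((255*(i/255.)**.6).astype(np.uint8),None,fx=3.3,fy=3.3,interpolation=cv2.INTER_CUBIC))"
```

```text
t: 32.9
eef_pos: [0.622, -0.0063, 0.2332]
tool_rot: [[0.951, 0.004, -0.309], [0.309, -0.001, 0.951], [0.003, -1.0, -0.002]]
wrist_force: [0.2, -0.4, -1.4]
grip_width: 0.566
t 32.9 p [ 0.622  -0.0063  0.2332] yaw 108.0 tilt 0.21 F [ 0.2 -0.4 -1.4] M [ 0.15 -0.1  -0.01] q [-0.14  0.19  1.5  -0.    1.45 -2.02] g 0.566
turn [ 0.07 19.99  0.2 ] shift [-27.84   0.18 -29.72]
```

View pics/l.png

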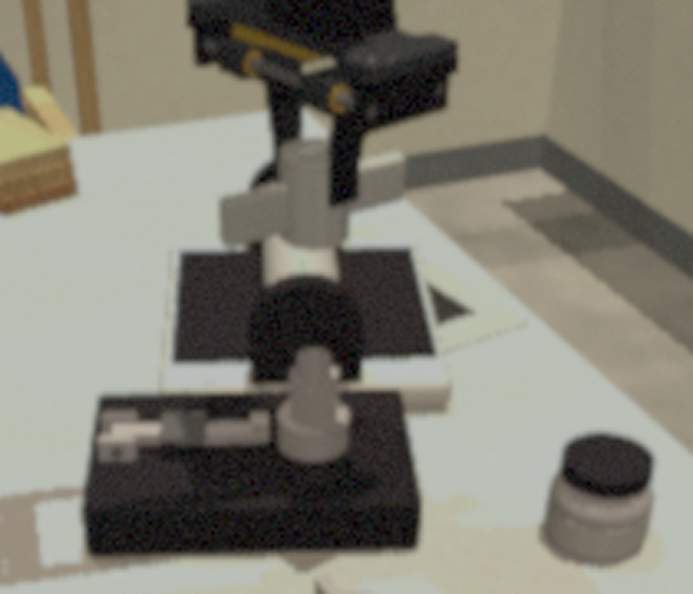

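```bash
python3 -m jog '[0,3,0,-1.5,0,-1.6,255, 0,6,0,-4,0,-4.3,255, 0,9,0,-6.8,0,-7.2,255, 0,12,0,-9.6,0,-10.2,255, 0,15,0,-12.4,0,-13.2,255, 0,15,0,-15.2,0,-16.2,255, 0,15,0,-18,0,-19.2,255, 0,15,0,-20.8,0,-22.2,255, 0,15,0,-23.6,0,-25.2,255, 0,15,0,-26,0,-27.8,255, 0,15,0,-27.3,0,-29.2,255, 0,15,0,-27.8,0,-29.7,255, 0,15,0,-27.8,0,-29.7,255, 0,15,0,-27.8,0,-29.7,255]'; python3 -c "
from h import *
import cv2
st();goal([.449,-.375,.0445],93)
i=optics.get_image('side')[100:360,160:400]
j=optics.get_image('top')[150:330,270:400]
cv2.imwrite('pics/m.png',np.hstack([cv2.resize((255*(k/255.)**.6).astype(np.uint8),(w,480),interpolation=cv2.INTER_CUBIC) for k,w in((i,443),(j,347))]))"
```

```text
t: 34.35
eef_pos: [0.4486, -0.3733, 0.2299]
tool_rot: [[0.999, -0.001, -0.053], [0.053, 0.001, 0.999], [-0.0, -1.0, 0.002]]
wrist_force: [0.7, -0.6, -1.9]
grip_width: 0.561
t 34.35 p [ 0.4486 -0.3733  0.2299] yaw 93.0 tilt 0.09 F [ 0.7 -0.6 -1.9] M [ 0.09 -0.16  0.01] q [-0.83  0.1   1.6   0.    1.44 -2.45] g 0.561
turn [-0.09  0.03 -0.03] shift [ 0.04 18.54 -0.2 ]
```

View pics/m.png

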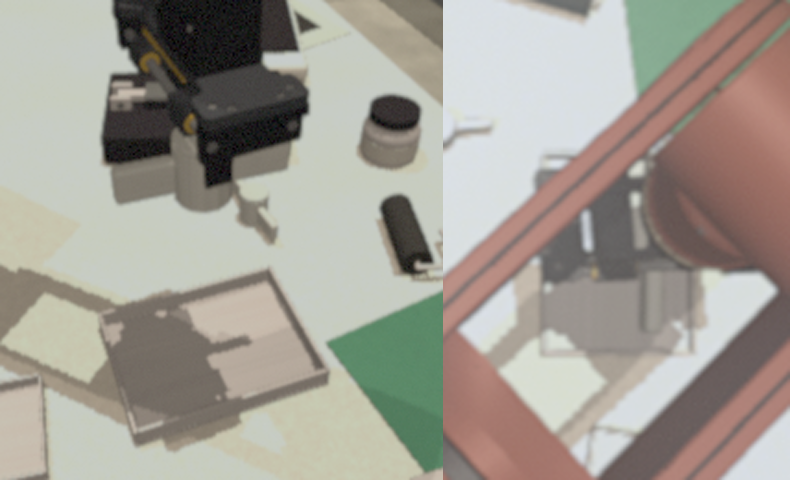

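```bash
python3 -c "
from h import *
print(proj('top',[[.374,-.3733,.267],[.404,-.3733,.267]]).round(1), proj('side',[[.4486,-.3733,.223]]).round(1))
print(ray('side',(160+203/443*240,100+205/480*260),.223))"
python3 -m jog '[0,0,0,0,3,-0.15,255, 0,0,0,0,6.5,-0.15,255, 0,0,0,0,10,-0.15,255, 0,0,0,0,13,-0.15,255, 0,0,0,0,15.5,-0.15,255, 0,0,0,0,17,-0.15,255, 0,0,0,0,17.5,-0.15,255, 0,0,0,0,17.5,-0.15,255]'; python3 -c "
from h import *
import cv2
st()
i=optics.get_image('side')[180:360,180:360]
cv2.imwrite('pics/n.png',cv2.resize((255*(i/255.)**.6).astype(np.uint8),None,fx=3.3,fy=3.3,interpolation=cv2.INTER_CUBIC))"
```

```text
[[350.8 273.9]
 [350.3 258.5]] [[270.2 204. ]]
[ 0.4426742  -0.38853706  0.223     ]
t: 35.25
eef_pos: [0.4487, -0.3756, 0.0557]
tool_rot: [[0.999, -0.0, -0.053], [0.053, 0.0, 0.999], [-0.0, -1.0, 0.0]]
wrist_force: [0.1, -0.4, -2.5]
grip_width: 0.559
t 35.25 p [ 0.4487 -0.3756  0.0557] yaw 93.0 tilt 0.02 F [ 0.1 -0.4 -2.5] M [ 0.12 -0.13 -0.03] q [-0.83  0.27  1.75  0.    1.12 -2.46] g 0.559
```

View pics/n.png

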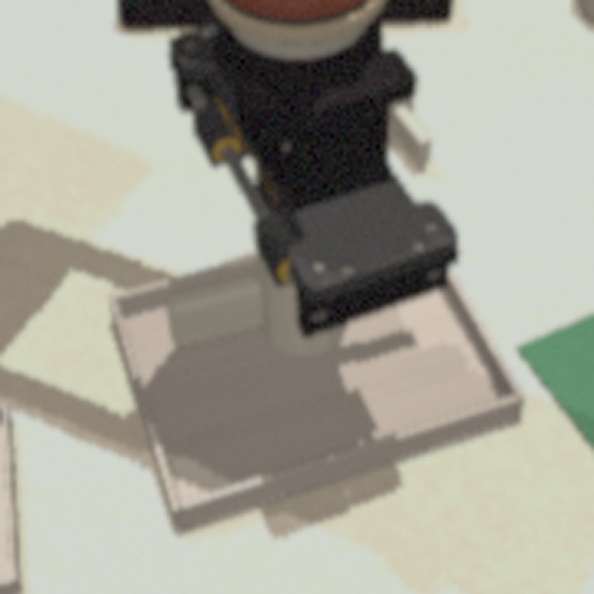

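The cap hangs over the tray's middle: left wing tip at crop (175,310), body at (300,325), wings along the tray. I'll lower slowly and feel for the floor.

```bash
python3 -m jog '[0,0,0,0,1.2,0,255, 0,0,0,0,2.4,0,255, 0,0,0,0,3.2,0,255, 0,0,0,0,3.7,0,255, 0,0,0,0,4,0,255, 0,0,0,0,4,0,255, 0,0,0,0,4,0,255]'; python3 -c "
from h import *
st()"; python3 -m jog '[0,0,0,0,0.15,0,255, 0,0,0,0,0.3,0,255, 0,0,0,0,0.4,0,255, 0,0,0,0,0.4,0,255]'; python3 -c "
from h import *
st()"
```

```text
t: 36.0
eef_pos: [0.4485, -0.3762, 0.0158]
tool_rot: [[0.999, 0.0, -0.052], [0.052, -0.0, 0.999], [0.0, -1.0, -0.0]]
wrist_force: [0.4, 0.1, -2.5]
grip_width: 0.56
t 36.0 p [ 0.4485 -0.3762  0.0158] yaw 93.0 tilt 0.02 F [ 0.4  0.1 -2.5] M [ 0.13 -0.12  0.01] q [-0.83  0.32  1.77  0.    1.05 -2.46] g 0.56
t: 36.4
eef_pos: [0.4488, -0.3762, 0.0124]
tool_rot: [[0.999, 0.001, -0.052], [0.052, -0.0, 0.999], [0.001, -1.0, -0.0]]
wrist_force: [-1.5, 2.3, 3.5]
grip_width: 0.564
t 36.4 p [ 0.4488 -0.3762  0.0124] yaw 93.0 tilt 0.04 F [-1.5  2.3  3.5] M [ 0.38  0.03 -0.05] q [-0.83  0.33  1.77  0.    1.04 -2.46] g 0.564
```

Touchdown: vertical force went from −2.5 to +3.5 N at about the predicted height. Releasing and backing straight up.

```bash
python3 -m jog '[0,0,0,0,0,0,100, 0,0,0,0,0,0,60, 0,0,0,0,0,0,0, 0,0,0,0,0,0,0, 0,0,0,0,0,0,0, 0,0,0,0,0,0,0, 0,0,0,0,-1,0,0, 0,0,0,0,-3,0,0, 0,0,0,0,-6,0,0, 0,0,0,0,-10,0,0, 0,0,0,0,-15,0,0, 0,0,0,0,-18,0,0, 0,0,0,0,-18,0,0]'; python3 -c "
from h import *
import cv2
st()
I=optics.get_image('side');i=I[100:400,100:500]
cv2.imwrite('pics/o.png',cv2.resize((255*(i/255.)**.6).astype(np.uint8),None,fx=1.98,fy=1.98,interpolation=cv2.INTER_CUBIC))"
```

```text
t: 37.7
eef_pos: [0.451, -0.3788, 0.1993]
tool_rot: [[0.999, 0.008, -0.052], [0.052, -0.009, 0.999], [0.007, -1.0, -0.009]]
wrist_force: [0.4, -1.3, 0.9]
grip_width: 1.004
t 37.7 p [ 0.451  -0.3788  0.1993] yaw 93.0 tilt 0.68 F [ 0.4 -1.3  0.9] M [ 0.09 -0.17 -0.04] q [-0.83  0.12  1.63 -0.    1.37 -2.46] g 1.004
```

View pics/o.png

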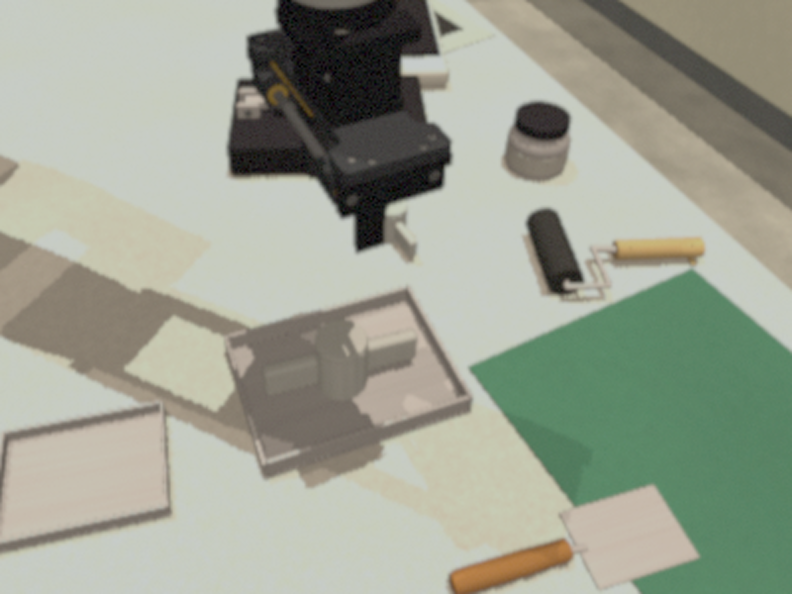

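The cap stands upright at crop (342,365), between the tray walls. Moving aside so the lever can be seen.

```bash
python3 -m jog '[0,0,0,-4,-1,-4,0, 0,0,0,-8,-2,-8,0, 0,0,0,-12,-3,-12,0, 0,0,0,-14,-4,-14,0, 0,0,0,-14,-4,-14,0, 0,0,0,-14,-4,-14,0]'; python3 -c "
from h import *
import cv2
st()
I=optics.get_image('side');A=cv2.imread('pics/side0.png')
i=I[100:345,190:390];T=optics.get_image('top')
d=cv2.absdiff(I,A).max(2)
for n,(a,b,c,e) in dict(tin=(145,195,350,395),brayer=(200,255,360,460),knife=(340,405,325,455)).items(): print(n,(d[a:b,c:e]>40).sum())
g=lambda k,f:cv2.resize((255*(k/255.)**.6).astype(np.uint8),None,fx=f,fy=f,interpolation=cv2.INTER_CUBIC)
t=g(T[120:300,130:380],1.6);o=np.zeros((490,800,3),np.uint8);o[:,:400]=g(i,2);o[:t.shape[0],400:]=t
cv2.imwrite('pics/p.png',o)"
```

```text
t: 38.35
eef_pos: [0.3361, -0.5124, 0.2298]
tool_rot: [[1.0, -0.024, -0.01], [0.01, -0.011, 1.0], [-0.024, -1.0, -0.011]]
wrist_force: [-0.5, -0.3, 0.0]
grip_width: 0.997
t 38.35 p [ 0.3361 -0.5124  0.2298] yaw 90.6 tilt 1.53 F [-0.5 -0.3  0. ] M [ 0.09 -0.13  0.  ] q [-1.1   0.18  1.52 -0.03  1.45 -2.68] g 0.997
tin 1158
brayer 3837
knife 6214
```

View pics/p.png

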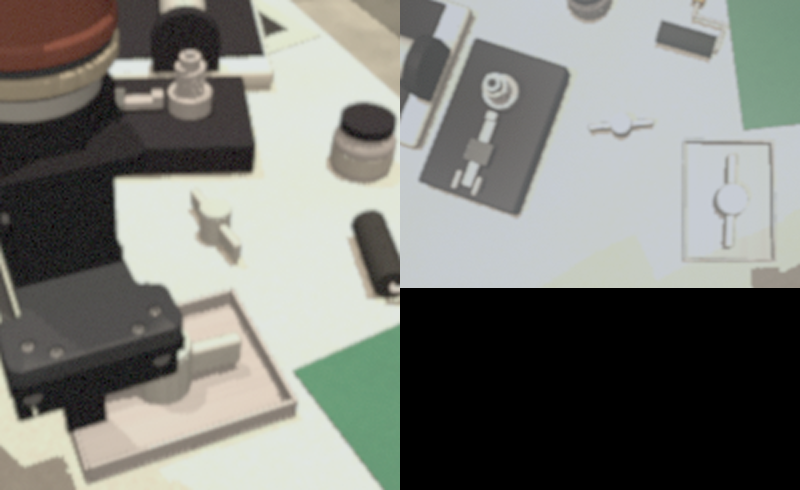

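The top view shows the cap centred in the tray at crop (731,200), with its wings along the tray and clear of the walls. The bare neck is at (498,90) and the lever lies flat at (480,150). The last wrist joint is close to its range end, so I'll turn it back before handing in.

```bash
python3 -m jog '[0,8,0,0,0,0,0, 0,16,0,0,0,0,0, 0,24,0,0,0,0,0, 0,24,0,0,0,0,0, 0,24,0,0,0,0,0]'; python3 -c "
from h import *
import cv2
st()
A=cv2.imread('pics/side0.png');I=optics.get_image('side')
f=lambda k:cv2.cvtColor(k,cv2.COLOR_BGR2GRAY)
for n,(a,b,c,e) in dict(tin=(150,192,352,392),brayer=(202,252,362,458),knife=(342,402,325,455)).items():
    r=cv2.matchTemplate(f(I)[a-10:b+10,c-10:e+10],f(A)[a:b,c:e],cv2.TM_CCOEFF_NORMED);_,m,_,l=cv2.minMaxLoc(r);print(n,round(m,3),l[0]-10,l[1]-10)
T=optics.get_image('top')
print('cap in tray top px ray:',ray('top',(130+331/1.6,120+200/1.6),.065))
"
```

```text
t: 38.95
eef_pos: [0.3373, -0.5113, 0.2303]
tool_rot: [[0.92, -0.024, 0.392], [-0.392, -0.012, 0.92], [-0.018, -1.0, -0.02]]
wrist_force: [-0.2, 0.4, -0.2]
grip_width: 0.999
t 38.95 p [ 0.3373 -0.5113  0.2303] yaw 66.9 tilt 1.54 F [-0.2  0.4 -0.2] M [ 0.1  -0.16  0.01] q [-1.1   0.17  1.52 -0.03  1.45 -2.27] g 0.999
tin 1.0 0 0
brayer 1.0 0 0
knife 0.999 0 0
cap in tray top px ray: [ 0.4447352  -0.37463243  0.065     ]
```

```bash
python3 -c "
from bench import workorder; print(workorder.close_job())"
```

```text
the job is handed in; nothing more can be done
None
```

The job is handed in, at about 39 s of the 69 s allowed; the interface gives no verdict. I latched the lever, unscrewed the cap about 855° in four regripped strokes and lifted it straight off. It now stands on the floor of the larger tray.

**Last checks:**
- **Cap:** upright in the tray, centred to within about 5 mm. Its wings lie along the long side, clear of the walls. I set it down on a felt contact of a few newtons.
- **Lever:** lying flat in both pictures, after the cap came off and again at the end.
- **Tin, brayer and knife:** no pixel shift when matched against the first picture.
- **Robot:** clear of everything, with the wrist force near zero.

**What failed or disagreed:**
- **First lever press:** it did not latch. The fingertips sit about 25 mm higher than the reported TCP height. I found this by triangulating the two camera views and corrected for it. The second press latched the lever.
- **Wrist joint:** while I was backing away at the end, the last joint read −2.68 rad, which is its range limit. I turned it back to −2.27 before handing in. I could not tell whether it had gone past the limit.

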